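# Shim the front of a carved panel off its rests

## Task

The carver wants the front edge of the relief panel shimmed up. First clear the lane in front of the panel: stand the mallet upright, wholly on the round cork mat, and let go of it. Then grip the wooden wedge by its orange heel block and push it along the carving board, thin end first, under the middle of the panel's front edge until that edge just lifts off both blue front rests (about 3 mm of daylight), the panel staying against its back stop; finish while still holding the wedge there, flat on the board, with the wedge alone carrying the front of the panel, and leave the other things on the bench alone.

Things in the scene. Friction and masses are not known exactly. Their poses are not given: they have to be found in the camera images.
- board: Fixed plywood carving board, 400 (x) x 260 (y) x 16 mm. Origin: centre of its underside, at bench height. +x points from its open front half (near the robot; the wedge's lane) to the back stop across its rear edge (front face at x = 182 mm, 32 mm above the top face). Blue front rests and a rear batten on it carry the panel 12 mm above its top face.
- panel: Loose lime-wood panel carved with grapes and leaves, 160 (x) x 220 (y) x 24 mm plus up to 28 mm of relief, about 0.7 kg. Origin: centre of its underside. Lies on front rests and rear batten, axes along the board's, rear edge 1 to 3 mm from the back stop; pushed, it slides back to the stop, then its front tips up about its rear.
- panel_front (a point): Point at the middle of the panel's front lower edge (panel x = -80 mm, y = 0, z = 0): the edge the wedge must lift. At the start 28 mm above the bench (on the rests).
- wedge: Loose wooden wedge, 170 (x) x 34 (y) mm, 0.14 kg. Origin: centre of its flat underside; +x is the thin end. 4 mm thick at the tip (x = 85 mm), rising evenly to 26 mm at x = -45 mm, so 12 mm thick 47 mm behind the tip, 15 mm at 65 mm. Orange heel block x = -85 to -45 mm, 34 mm wide, 50 mm tall: grip it across its width. Lies flat on the bench to one side.
- wedge_tip (a point): Middle of the wedge's thin end, on its underside (wedge x = 85 mm).
- mallet: Loose dark-wood carver's mallet standing on its round head on the board, in the wedge's lane; 155 mm tall, about 0.35 kg. Origin: centre of its foot; z up its axis. Head 64 mm across at the foot, at most 74 mm, 76 mm high; above it a round handle 27 mm thick, 76 to 145 mm above the foot, to be gripped from above.
- mat: Fixed round cork mat on the bench, 130 mm across, 3 mm thick. Origin: centre of its underside. The mat lies at one side of the board, the wedge at the other.
- gouge_a: Bystander: gouge with light wooden handle, 250 mm long, lying beside the board's rear, at the left. Origin: at its blade tip, at bench height; +x points from handle to tip.
- gouge_b: Bystander: gouge with yellow handle, 250 mm long, lying beside the board's rear, at the right. Origin: at its blade tip, at bench height; +x points from handle to tip.
- gouge_c: Bystander: gouge with brown wooden handle, 250 mm long, lying at the far right. Origin: at its blade tip, at bench height; +x points from handle to tip.
- stone: Bystander: blue sharpening stone, 150 x 50 x 25 mm, at the right. Origin: centre of its underside.
- mug: Bystander: white mug, 80 mm across, 95 mm tall, at the left. Origin: centre of its underside.
- wax: Bystander: green wax tin, 70 mm across, 50 mm tall, at the far left. Origin: centre of its underside.
- front_rests: The two blue front rests, one fixed piece: blocks 30 x 30 mm, 12 mm high, 90 mm left and right of its origin (150 mm clear between them), which lies on the board's top face at board x = 37, y = 0, z = 16 mm. They hold the panel up just behind its front edge.
- rear_rest: The rear batten, fixed, 20 x 220 x 12 mm. Origin: centre of its underside (board x = 165, y = 0, z = 16 mm).

How it is judged (in metres and radians):
On the way, in this order (a step that is already met when the one before it is completed fails the run):
1. the mallet stands upright and released, wholly on the cork mat (horizontal distance between mallet and mat below 0.033 m and height (world z) of mallet below 0.008 m and angle between mallet's own z axis and vertical below 0.1 rad and contact force between the arm and mallet below 0.1 N and linear speed of mallet below 0.02 m/s), for 0.2 s.
2. the wedge, held in the fingers, has its thin end under the middle of the panel's front edge (contact force between the fingers and wedge above 1 N and x of wedge_tip in the frame of panel_front above 0.01 m and y of wedge_tip in the frame of board between -0.035 and 0.035 m), for 0.05 s.
At the end, for the whole second after the job is handed in: Wedge gripped, still, flat within 4 mm of the board, its tip under the panel within 35 mm of the board's midline; panel front 1 to 6.5 mm up, off both rests, borne by wedge and rear batten only, moved under 15 mm, robot not touching it; mallet upright, released, within 33 mm of the mat's centre (all of step 1 and all of step 2 and contact force between panel and front_rests below 0.05 N and z of panel_front in the frame of board between 0.029 and 0.0345 m and contact force between panel and wedge above 0.5 N and contact force between panel and rear_rest above 0.3 N and contact force between the arm and panel below 0.1 N and distance of panel from where it was at the start of the episode below 0.015 m and z of wedge in the frame of board below 0.02 m and angle between wedge's own z axis and vertical below 0.08 rad and linear speed of each of wedge, panel below 0.01 m/s); the arm keeps its last pose, push and grip.
It fails at once if a gouge, the stone, the mug or the wax tin is disturbed (moved over 30 mm) (distance of any of gouge_a, gouge_b, gouge_c, stone, mug, wax from where it was at the start of the episode above 0.03 m).
It also fails if it takes over 64 s, if anything falls off the work surface, if the arm or the gripper's body presses on something with over 40 N, if the wrist force passes 120 N, or if a joint passes its speed limit or range.

## Robot

A 6-joint arm with a two-finger parallel gripper is mounted at the origin on the work surface. World frame = base frame: x ahead of the robot, y to its left, z up, the work surface at z = 0. Lengths are in mm, angles in rad, forces in N, time in s.
With the tool pointing down it reaches from about 250 to 775 mm from the base axis. Payload 4 kg.
Tool frame: the origin (TCP) lies midway between the tips of the shut fingers; the grasp point (between the pads) lies 19 mm behind it; z points along the fingers, y is the direction in which the jaws open and shut (so a half turn about z gives the same grasp; the last joint's range is limited). The gripper opens to 85 mm and grips with 20 to 120 N. Pads are 22 mm wide; open, the fingers measure 114 mm over their backs; the gripper's body (76 mm by 85 mm) begins 54 mm behind the grasp point. The pads swing forward as they close: fully open they stand 13 mm farther back than shut.
Start: joints at [1.013, 0.087, 1.371, -0, 1.684, -0.103], TCP at [241.616, 494.104, 231.341] pointing down, gripper open.
Joint ranges: [-3.1, 3.1], [-0.76, 2.03], [0.27, 2.55], [-1.08, 4.22], [0.17, 2.65], [-2.57, 2.57]. Speed limits (rad/s): [2.79, 2.79, 3.14, 3.14, 3.14, 3.14].

## Interface

Orientations are given as a 3x3 rotation matrix whose columns are the frame's x, y, z axes.
In Python, from workcell import get_obs, camera, camera_model, hand_in gives the robot as it stands.
- The arm moves only by the shell command python3 -m creep 'ROWS' [OPENING]. ROWS is a JSON object of lists of equal length, an entry for each row: "linear": the shift along the tool's x, y, z in m, a list of three; "yaw": the turn about the tool's z in degrees. A call has 1 to 12 rows; each row is the pose to reach, as a shift and turn from the pose measured when the call began, along the tool's axes at that moment; what a row does not reach only later rows make up. A row lasts 1/8 s, in which the tool goes at most 62.5 mm and 10.7 degrees, less where a joint would pass 70% of its speed; a pose out of reach is approached as far as the arm can. A call with a gripper value outside its range is refused whole. OPENING is the gripper command: -1 is shut, 1 is fully open, values between are in proportion, set as the call begins (- or left out, the last holds). The fingers move at their own pace and stop on an object; the grip force is fixed at half the most. Time passes only in rows, so rows that repeat a pose let the fingers close. It gives the time, the measured TCP pose, the force and the opening at its end, in the units of the state.
- get_obs(): the state, without advancing time (a new reading comes with each control period).
- camera(name): name is "scene" or "top"; returns the picture (420x560x3 uint8, red, green, blue); there is no depth.
- camera_model(name): a dict with "vfov" (degrees; the focal length in pixels is half the picture's height over the tangent of half this angle, whatever the lens; pixels are square), "cx", "cy" (the principal point, pixels), "k1" (the pictures are not rectified: a ray, as slopes to the right and down, at radius r is drawn at 1 + k1 r^2 times it, then the intrinsics apply), "world_from_camera" (4x4, takes a point from camera to world coordinates). Camera axes: x right, y down, z forward; pixel columns grow to the right and rows downward; lengths in mm; the calibration is good to about 2 mm. A picture is of the moment at which its call begins. camera_model takes no time and is no camera call.
- hand_in(): hands the job in, once; it reports no verdict.
The state is a dict: "time": time; "qpos": joint angles; "joint_vel": joint speeds; "joint_efforts": joint torques, N m; "eef_pos": TCP position; "ee_rot": TCP orientation; "ft_force": force on the tool from outside, world axes, zero at the start; "wrist_torque": the same for the moment, N m; "grip_width": finger opening in mm.
Only numpy, scipy, OpenCV 4.12 (cv2) and the standard library are available. Lean on these libraries where they do the work, as an engineer would, in place of code of your own. Each camera call takes 0.05 s, during which the arm holds its last target. There are 200 camera calls.

## Working session

There is one attempt and no reset: what is moved stays moved. The work goes in short steps, Python scripts to look and compute and a shell command to move; the robot and the scene stay as the last step left them, time stands still between calls to the robot, and variables do not carry over. Pictures are saved under pics/ and viewed, about 8 in all and at most 12, crops included, and the job is handed in when it is done.

```bash
mkdir -p pics; ls
python3 - <<'E'
from workcell import *
import cv2,numpy as np
for n in("scene","top"):
    im=camera(n); cv2.imwrite(f"pics/{n}0.png",im[...,::-1]); print(n,camera_model(n))
o=get_obs();print({k:np.round(v,3).tolist() for k,v in o.items()})
E
```

```text
pics
scene {'vfov': 45.82340226630622, 'cx': 281.3789724501115, 'cy': 209.59271458177898, 'k1': -0.18042831207320248, 'world_from_camera': array([[-4.49647538e-01,  7.01411077e-01, -5.53027660e-01,
         1.45601739e+03],
       [ 8.93042440e-01,  3.64882522e-01, -2.63317193e-01,
         4.06971012e+02],
       [ 1.70965315e-02, -6.12277099e-01, -7.90458388e-01,
         1.28115995e+03],
       [ 0.00000000e+00,  0.00000000e+00,  0.00000000e+00,
         1.00000000e+00]])}
top {'vfov': 56.14033536703621, 'cx': 277.5079292371821, 'cy': 203.84009841968685, 'k1': -0.09141069029344842, 'world_from_camera': array([[-9.08296297e-02, -9.65633543e-01,  2.43519689e-01,
         3.15884594e+02],
       [-9.95865896e-01,  8.83291500e-02, -2.11914712e-02,
         1.05413703e+00],
       [-1.04669175e-03, -2.44437767e-01, -9.69664417e-01,
         1.24645602e+03],
       [ 0.00000000e+00,  0.00000000e+00,  0.00000000e+00,
         1.00000000e+00]])}
{'time': 0.1, 'qpos': [1.013, 0.088, 1.372, -0.0, 1.684, -0.103], 'joint_vel': [-0.0, -0.001, -0.0, 0.001, 0.001, 0.001], 'joint_efforts': [0.002, -35.301, -31.422, 0.0, 0.008, 0.0], 'eef_pos': [241.378, 493.698, 230.252], 'ee_rot': [[-0.898, 0.439, -0.001], [0.439, 0.898, -0.002], [0.0, -0.002, -1.0]], 'ft_force': [1.008, -0.069, 0.383], 'wrist_torque': [-0.006, 0.021, -0.013], 'grip_width': 85.146}
```

View pics/top0.png

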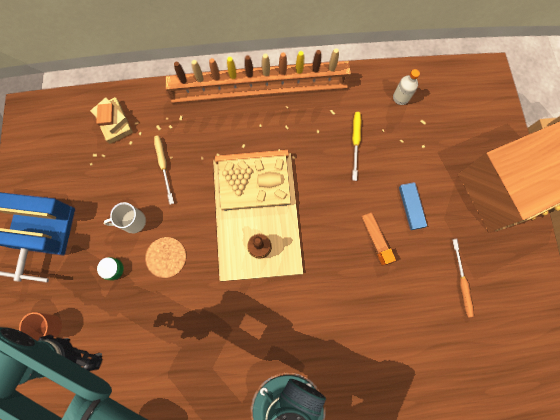

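View pics/scene0.png

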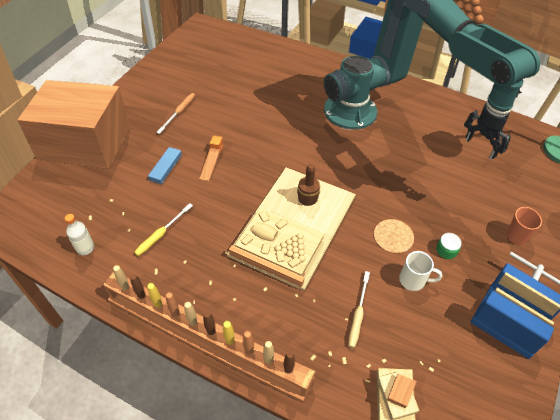

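The top view shows the mallet at about (259,243) on the board, the mat at (166,257), and the wedge at (379,238) with its orange heel at (388,257). The scene view shows the mallet at (309,187), the mat at (394,236), and the wedge at (211,158) with its heel at (215,143).

```bash
cat > h.py <<'E'
import numpy as np,cv2
from workcell import *
def K(n):
    m=camera_model(n);f=210/np.tan(np.radians(m["vfov"]/2));return m,f
def ray(n,uv):
    m,f=K(n);uv=np.atleast_2d(uv).astype(float)
    d=(uv-[m["cx"],m["cy"]])/f;s=d.copy()
    for _ in range(20): s=d/(1+m["k1"]*(s**2).sum(1,keepdims=True))
    T=np.array(m["world_from_camera"]);return T[:3,3],np.c_[s,np.ones(len(s))]@T[:3,:3].T
def plane(n,uv,z):
    o,d=ray(n,uv);return (o+d*((z-o[2])/d[:,2])[:,None])[:,:2]
def two(ua,ub):
    o1,d1=ray("top",ua);o2,d2=ray("scene",ub);d1,d2=d1[0],d2[0]
    t=np.linalg.lstsq(np.c_[d1,-d2],o2-o1,rcond=None)[0]
    p,q=o1+d1*t[0],o2+d2*t[1];return (p+q)/2,np.linalg.norm(p-q)
def proj(n,P):
    m,f=K(n);T=np.linalg.inv(np.array(m["world_from_camera"]));c=np.atleast_2d(P)@T[:3,:3].T+T[:3,3]
    s=c[:,:2]/c[:,2:];return s*(1+m["k1"]*(s**2).sum(1,keepdims=True))*f+[m["cx"],m["cy"]]
E
python3 - <<'E'
from h import *
for n,pts in(("top",dict(mat=(166,250),board=(235,225),panel=(270,180),heel=(390,257),slope=(374,228),mal=(259,250),bench=(330,230),chk=(228,205))),("scene",dict(mat=(394,240),board=(335,215),heel=(215,141),slope=(210,160),mal=(309,190),bench=(250,180)))):
    im=cv2.imread(f"pics/{n}0.png");h=cv2.cvtColor(im,cv2.COLOR_BGR2HSV)
    print(n,{k:h[v-2:v+3,u-2:u+3].reshape(-1,3).mean(0).round().astype(int).tolist() for k,(u,v) in pts.items()})
a=cv2.imread("pics/top0.png")[140:300,140:430];b=cv2.imread("pics/scene0.png")[120:300,180:430]
a=cv2.resize(a,None,fx=2.7,fy=2.7,interpolation=cv2.INTER_CUBIC)
cv2.imwrite("pics/c1.png",a)
cv2.imwrite("pics/c2.png",cv2.resize(b,None,fx=3,fy=3,interpolation=cv2.INTER_CUBIC))
E
```

```text
top {'mat': [15, 140, 244], 'board': [26, 90, 251], 'panel': [25, 107, 251], 'heel': [18, 212, 251], 'slope': [13, 167, 242], 'mal': [11, 170, 126], 'bench': [11, 171, 157], 'chk': [25, 107, 251]}
scene {'mat': [17, 114, 247], 'board': [27, 59, 254], 'heel': [18, 165, 253], 'slope': [14, 137, 249], 'mal': [11, 147, 134], 'bench': [11, 150, 161]}
```

View pics/c1.png

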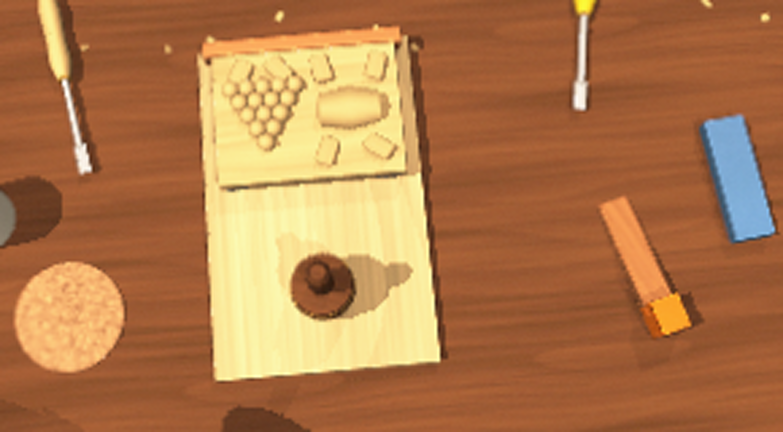

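View pics/c2.png

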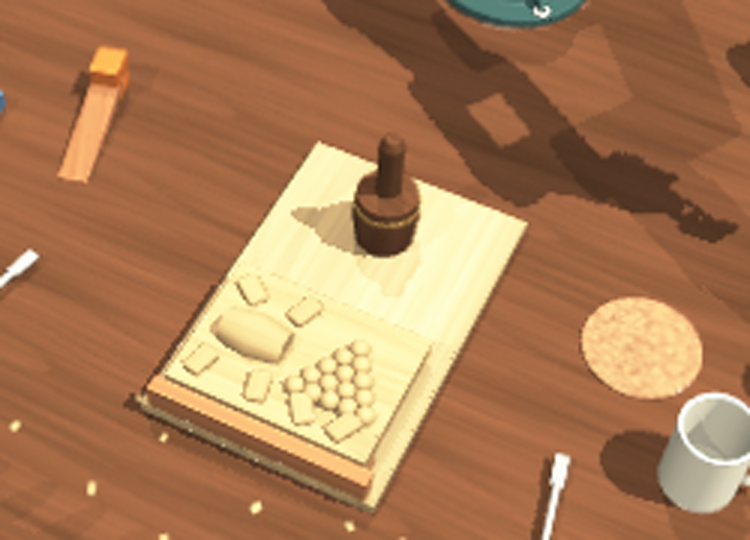

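The crops show the board, panel, mallet, mat and wedge clearly. The board's front corners are at crop 1 (217,381) and (441,360), and the wedge tip at about (612,201). Next I measure with masks and rays.

```bash
cat >> h.py <<'E'
def mask(im,lo,hi,box):
    h=cv2.cvtColor(im,cv2.COLOR_BGR2HSV);m=cv2.inRange(h,np.array(lo),np.array(hi));o=np.zeros_like(m)
    u0,v0,u1,v1=box;o[v0:v1,u0:u1]=m[v0:v1,u0:u1]
    c=max(cv2.findContours(o,cv2.RETR_EXTERNAL,cv2.CHAIN_APPROX_NONE)[0],key=cv2.contourArea);return c[:,0,:].astype(np.float32)
E
python3 - <<'E'
from h import *
T=cv2.imread("pics/top0.png");S=cv2.imread("pics/scene0.png")
for n,im,box,lo in(("top",T,(135,225,200,290),(10,90,205)),("scene",S,(365,210,425,262),(10,60,205))):
    c=mask(im,lo,(25,255,255),box);W=plane(n,c,3).astype(np.float32);print("mat",n,cv2.minEnclosingCircle(W),W.mean(0),W.min(0),W.max(0))
pt=lambda L:np.array(L)/2.7+140
ps=lambda L:np.array(L)/3+[180,120]
r=lambda x:np.round(x,1).tolist()
print("board front L,R",r(plane("top",pt([(216,380),(441,361)]),16)),r(plane("scene",ps([(527,223),(319,142)]),16)))
print("panel front edge top z52",r(plane("top",pt([(220,185),(407,171)]),52)),"low z28",r(plane("top",pt([(222,188),(404,176)]),28)))
print("mallet top",two(pt([(320,267)]),ps([(391,138)])),)
for n,im,box in(("top",T,(240,225,275,262)),("scene",S,(290,160,325,210))):
    c=mask(im,(0,60,0),(20,255,150),box);e=cv2.fitEllipse(c);print("mallet mask",n,e,c.min(0),c.max(0))
for n,im,box in(("top",T,(355,205,400,270)),("scene",S,(195,130,230,185))):
    hc=mask(im,(16,150,190) if n=="top" else (16,120,190),(25,255,255),box)
    wc=mask(im,(8,80,190),(15,255,255),box)
    q=cv2.boxPoints(cv2.minAreaRect(wc));print("slope px",r(q));q2=cv2.boxPoints(cv2.minAreaRect(hc));print("heel px",r(q2),r(hc.min(0)),r(hc.max(0)))
print("tip",r(plane("top",pt([(600,206),(626,197)]),4)),r(plane("scene",ps([(58,178),(88,182)]),4)))
print("heeltop",r(plane("top",pt([(647,303),(678,293),(692,323),(660,333)]),50)),r(plane("scene",ps([(96,45),(127,50),(121,79),(90,72)]),50)))
E
```

```text
mat top ((487.7937927246094, 346.2226257324219), 65.36944580078125) [487.1771  346.33362] [423.61896 281.2898 ] [551.88885 410.64847]
mat scene ((488.91632080078125, 343.4496154785156), 65.4117431640625) [489.57556 343.60553] [424.26447 278.76132] [553.5813  408.05582]
board front L,R [[397.2, 173.2], [395.6, -85.2]] [[399.5, 175.9], [398.1, -82.3]]
panel front edge top z52 [[616.8, 150.7], [613.7, -66.4]] low z28 [[619.0, 151.5], [614.0, -63.7]]
mallet top (array([490.8247695 ,  39.60806927, 173.02472539]), np.float64(1.980979944156724))
mallet mask top ((260.8166198730469, 245.09909057617188), (19.16926383972168, 23.18829345703125), 146.8255615234375) [249. 235.] [271. 257.]
mallet mask scene ((307.76263427734375, 188.08956909179688), (19.77683448791504, 40.2859992980957), 3.770320415496826) [297. 164.] [319. 205.]
slope px [[360.8999938964844, 215.89999389648438], [370.8999938964844, 211.1999969482422], [388.70001220703125, 249.39999389648438], [378.79998779296875, 254.0]]
heel px [[380.70001220703125, 252.0], [390.1000061035156, 247.89999389648438], [395.20001220703125, 259.8999938964844], [385.79998779296875, 263.8999938964844]] [381.0, 249.0] [395.0, 263.0]
slope px [[198.5, 178.10000610351562], [210.89999389648438, 145.0], [220.39999389648438, 148.5], [208.0, 181.60000610351562]]
heel px [[209.8000030517578, 143.0], [211.3000030517578, 135.3000030517578], [220.39999389648438, 137.10000610351562], [218.8000030517578, 144.8000030517578]] [210.0, 136.0] [220.0, 144.0]
tip [[561.4, -295.8], [569.5, -328.8]] [[575.1, -326.4], [564.4, -292.6]]
heeltop [[435.8, -322.5], [443.6, -359.8], [408.3, -370.5], [400.7, -332.3]] [[408.3, -374.0], [398.8, -336.7], [443.6, -317.7], [450.3, -356.1]]
```

```bash
cat >> h.py <<'E'
def go(p,yang=None):
    o=get_obs();R=np.array(o["ee_rot"]);d=np.array(p)-o["eef_pos"];a=np.degrees(np.arctan2(R[1,1],R[0,1]))
    print("t",round(float(o["time"]),2),"tcp",np.round(o["eef_pos"],1),"yang",round(a,2),"F",np.round(o["ft_force"],1),"w",round(float(o["grip_width"]),1),"shift(m)",np.round(R.T@d/1000,4),"yaw",None if yang is None else round(-((yang-a+180)%360-180),2))
E
python3 -m creep '{"linear":[[-0.423,-0.298,0],[-0.423,-0.298,0],[-0.423,-0.298,0],[-0.423,-0.298,0],[-0.423,-0.298,0],[-0.423,-0.298,0],[-0.423,-0.298,0],[-0.423,-0.298,0],[-0.423,-0.298,0],[-0.423,-0.298,0],[-0.423,-0.298,0]],"yaw":[64,64,64,64,64,64,64,64,64,64,64]}' 1
python3 -c "
from h import *
go((491,40,118),0)"
```

```text
time: 1.48
eef_pos: [489.8, 41.5, 230.6]
ee_rot: [[-0.001, 1.0, -0.002], [1.0, 0.001, -0.001], [-0.001, -0.002, -1.0]]
ft_force: [-0.1, 0.6, 0.1]
grip_width: 85.5
t 1.48 tcp [489.8  41.5 230.6] yang 0.04 F [-0.1  0.6  0.1] w 85.5 shift(m) [-0.0014  0.0014  0.1126] yaw 0.04
```

```bash
python3 -m creep '{"linear":[[-0.001,0.001,0.04],[-0.001,0.001,0.08],[-0.001,0.001,0.112],[-0.001,0.001,0.112],[-0.001,0.001,0.112]],"yaw":[0,0,0,0,0]}' 1
python3 -m creep '{"linear":[[0,0,0],[0,0,0],[0,0,0],[0,0,0],[0,0,0],[0,0,0],[0,0,0],[0,0,0]],"yaw":[0,0,0,0,0,0,0,0]}' -1
python3 -c "
from h import *
go((488.3,345,106),0)"
```

```text
time: 2.1
eef_pos: [491.3, 41.5, 120.3]
ee_rot: [[-0.002, 1.0, 0.001], [1.0, 0.002, -0.001], [-0.001, 0.001, -1.0]]
ft_force: [0.9, 0.1, -0.0]
grip_width: 85.1
time: 3.1
eef_pos: [491.0, 41.4, 120.9]
ee_rot: [[-0.002, 1.0, 0.0], [1.0, 0.002, -0.001], [-0.001, 0.0, -1.0]]
ft_force: [-3.1, -0.3, 4.9]
grip_width: 26.2
t 3.1 tcp [491.   41.4 120.9] yang 0.14 F [-3.1 -0.3  4.9] w 26.2 shift(m) [ 0.3036 -0.002   0.0147] yaw 0.14
```

```bash
python3 -m creep '{"linear":[[0,0,-0.02],[0.0,0,-0.04],[0.01,0,-0.05],[0.03,0,-0.05],[0.06,0,-0.05],[0.09,0,-0.05],[0.12,-0.001,-0.05],[0.15,-0.001,-0.05],[0.18,-0.001,-0.05],[0.21,-0.002,-0.05],[0.24,-0.002,-0.05],[0.265,-0.002,-0.05]],"yaw":[0,0,0,0,0,0,0,0,0,0,0,0]}'
python3 -m creep '{"linear":[[0.02,0,0],[0.033,0,0],[0.038,0,0],[0.038,0,0],[0.038,0,0]],"yaw":[0,0,0,0,0]}'
python3 - <<'E'
from h import *
go((488.3,345,108),0)
a=camera("scene")[...,::-1];b=camera("top")[...,::-1]
cv2.imwrite("pics/s1.png",np.hstack([cv2.resize(a[150:300,320:460],None,fx=2.8,fy=2.8,interpolation=2),cv2.resize(b[180:330,100:240],None,fx=2.8,fy=2.8,interpolation=2)]))
E
```

```text
time: 4.6
eef_pos: [487.4, 308.1, 168.9]
ee_rot: [[-0.003, 1.0, -0.002], [1.0, 0.003, -0.001], [-0.001, -0.002, -1.0]]
ft_force: [0.8, -0.1, -3.7]
grip_width: 25.9
time: 5.22
eef_pos: [487.5, 345.4, 168.9]
ee_rot: [[-0.002, 1.0, -0.002], [1.0, 0.002, -0.002], [-0.002, -0.002, -1.0]]
ft_force: [0.0, -0.6, -4.0]
grip_width: 26.2
t 5.22 tcp [487.5 345.4 168.9] yang 0.14 F [ 0.  -0.6 -4. ] w 26.2 shift(m) [-0.0002  0.001   0.0609] yaw 0.14
```

View pics/s1.png

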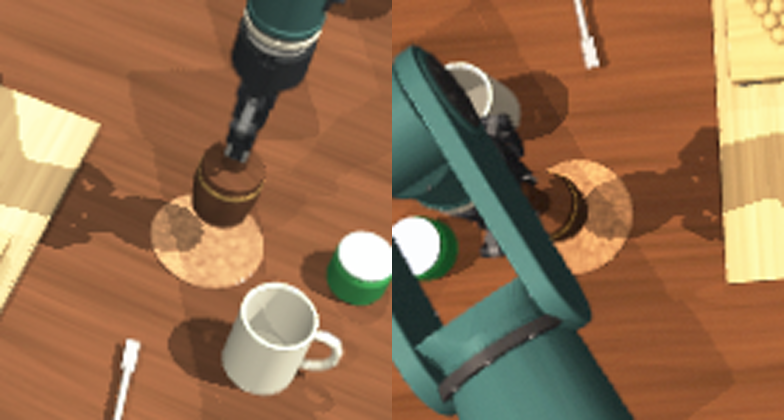

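The mallet hangs in the jaws over the mat, about upright; nothing else has been touched. Now I lower it.

```bash
python3 -m creep '{"linear":[[0,0.001,0.02],[0,0.001,0.04],[0,0.001,0.05],[0,0.001,0.055],[0,0.001,0.058],[0,0.001,0.06],[0,0.001,0.06]],"yaw":[0,0,0,0,0,0,0]}'
```

```text
time: 6.2
eef_pos: [488.5, 345.4, 109.4]
ee_rot: [[-0.002, 1.0, -0.001], [1.0, 0.002, -0.001], [-0.001, -0.001, -1.0]]
ft_force: [-0.1, 0.2, -3.7]
grip_width: 25.9
```

```bash
python3 -m creep '{"linear":[[0,0,0.0015],[0,0,0.003],[0,0,0.003]],"yaw":[0,0,0]}'
```

```text
time: 6.58
eef_pos: [488.8, 345.8, 108.0]
ee_rot: [[-0.003, 1.0, 0.0], [1.0, 0.003, -0.0], [-0.0, 0.0, -1.0]]
ft_force: [-1.7, -0.2, 3.5]
grip_width: 26.1
```

Touchdown (the force changed sign). I release, then rise.

```bash
python3 -m creep '{"linear":[[0,0,0],[0,0,0],[0,0,0],[0,0,0],[0,0,0],[0,0,0],[0,0,-0.03],[0,0,-0.08],[0,0,-0.13],[0,0,-0.13]],"yaw":[0,0,0,0,0,0,0,0,0,0]}' 1
python3 - <<'E'
from h import *
go((423,-346,230),-76.3)
E
```

```text
time: 7.82
eef_pos: [490.8, 347.0, 244.6]
ee_rot: [[-0.003, 1.0, 0.011], [1.0, 0.003, 0.006], [0.006, 0.011, -1.0]]
ft_force: [-0.5, -0.1, -0.1]
grip_width: 85.2
t 7.83 tcp [490.8 347.  244.6] yang 0.15 F [-0.5 -0.1 -0.1] w 85.2 shift(m) [-0.6929 -0.0698  0.0099] yaw 76.45
```

```bash
python3 -m creep '{"linear":[[-0.06,-0.006,0],[-0.12,-0.012,0],[-0.18,-0.018,0],[-0.24,-0.024,0],[-0.3,-0.03,0],[-0.36,-0.036,0],[-0.42,-0.042,0],[-0.48,-0.048,0],[-0.54,-0.054,0],[-0.6,-0.06,0],[-0.66,-0.066,0],[-0.693,-0.07,0]],"yaw":[7,14,21,28,35,42,49,56,63,70,76.5,76.5]}'
python3 - <<'E'
from h import *
go((423,-346,60),-76.3)
S=camera("scene")[...,::-1].copy();T=camera("top")[...,::-1].copy()
cv2.imwrite("pics/s2.png",S);cv2.imwrite("pics/t2.png",T)
cv2.imwrite("pics/m2.png",np.hstack([cv2.resize(S[170:280,330:450],None,fx=3.2,fy=3.2,interpolation=2),cv2.resize(T[200:310,110:230],None,fx=3.2,fy=3.2,interpolation=2)]))
E
```

```text
time: 9.32
eef_pos: [421.4, -348.6, 238.0]
ee_rot: [[0.973, 0.233, 0.009], [0.233, -0.973, 0.007], [0.01, -0.005, -1.0]]
ft_force: [-0.4, 0.3, 0.9]
grip_width: 85.6
t 9.32 tcp [ 421.4 -348.6  238. ] yang -76.55 F [-0.4  0.3  0.9] w 85.6 shift(m) [ 0.0004 -0.0012  0.178 ] yaw -0.25
```

View pics/m2.png

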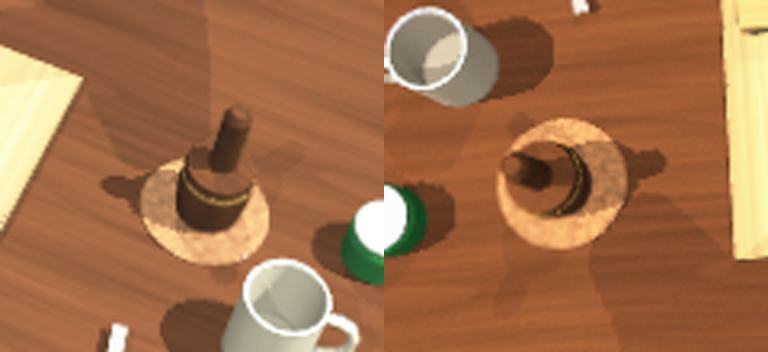

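The mallet stands on the mat, with the handle top at scene (404,204) and top (151,250). Next I check its tilt numerically.

Run:
```python
from h import *
p,e=two((150.9,250.2),(404.2,203.6));print(p,e)
t=np.linspace(0,2*np.pi,40)
# foot visible edge: compare extreme dark-mask pixels with projections of upright cylinder at handle xy
for n,f,box in(("scene","pics/s2.png",(370,185,415,245)),("top","pics/t2.png",(140,240,182,272))):
    c=mask(cv2.imread(f),(0,60,0),(20,255,140),box)
    print(n,"mask",c.min(0),c.max(0))
    for cx,cy in((p[0],p[1]),(488.5,345)):
        q=proj(n,np.c_[cx+32*np.cos(t),cy+32*np.sin(t),np.full(40,3)]);print("foot",q.min(0).round(1),q.max(0).round(1),"top",proj(n,[cx,cy,158]).round(1))
```

```text
[487.41636846 342.16230966 161.50747148] 1.8733299685716174
scene mask [370. 198.] [408. 242.]
foot [383.4 226.5] [403.3 243. ] top [[403.6 204.4]]
foot [384.2 227.1] [404.  243.6] top [[404.4 205. ]]
top mask [147. 245.] [174. 267.]
foot [156.3 246.9] [176.1 266.9] top [[151.  250.5]]
foot [155.4 246.6] [175.2 266.7] top [[150.  250.2]]
```

The mallet stands upright to within the measurement, about 3 mm from the mat centre. Now I descend to the wedge heel.

```bash
python3 -m creep '{"linear":[[0,-0.001,0.05],[0,-0.001,0.1],[0,-0.001,0.15],[0,-0.001,0.17],[0,-0.001,0.17],[0,-0.001,0.17]],"yaw":[0,0,0,0,0,0]}' 1
python3 - <<'E'
from h import *
go((423,-346,13),-76.3)
S=camera("scene")[...,::-1];T=camera("top")[...,::-1]
cv2.imwrite("pics/w3.png",np.hstack([cv2.resize(S[100:210,160:280],None,fx=3.2,fy=3.2,interpolation=2),cv2.resize(T[190:300,330:450],None,fx=3.2,fy=3.2,interpolation=2)]))
E
```

```text
time: 10.18
eef_pos: [423.0, -346.8, 68.7]
ee_rot: [[0.973, 0.232, 0.009], [0.232, -0.973, 0.006], [0.01, -0.004, -1.0]]
ft_force: [0.6, 0.3, 0.6]
grip_width: 85.4
t 10.18 tcp [ 423.  -346.8   68.7] yang -76.59 F [0.6 0.3 0.6] w 85.4 shift(m) [-0.0004 -0.0005  0.0557] yaw -0.29
```

View pics/w3.png

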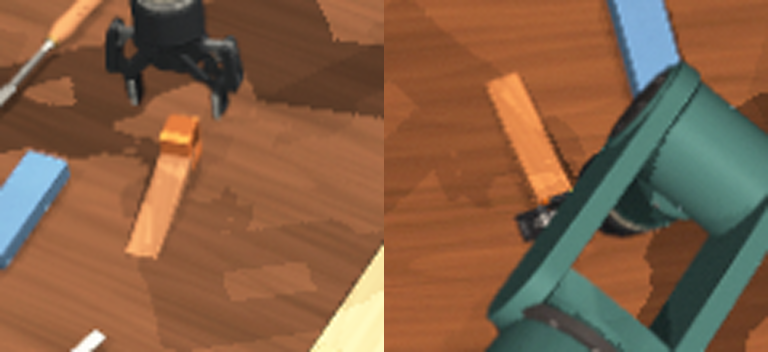

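The open fingers straddle the orange heel, and the stone is clear. I descend and grip.

```bash
python3 -m creep '{"linear":[[-0.0005,-0.0005,0.025],[-0.0005,-0.0005,0.045],[-0.0005,-0.0005,0.055],[-0.0005,-0.0005,0.055],[-0.0005,-0.0005,0.055]],"yaw":[0,0,0,0,0]}' 1
python3 -m creep '{"linear":[[0,0,0],[0,0,0],[0,0,0],[0,0,0],[0,0,0],[0,0,0],[0,0,0],[0,0,0]],"yaw":[0,0,0,0,0,0,0,0]}' -1
python3 - <<'E'
from h import *
go((423,-346,73),-91)
E
```

```text
time: 10.9
eef_pos: [423.9, -347.5, 15.8]
ee_rot: [[0.973, 0.232, 0.012], [0.232, -0.973, 0.003], [0.012, -0.0, -1.0]]
ft_force: [0.6, -0.4, 0.0]
grip_width: 85.7
time: 11.9
eef_pos: [424.2, -347.8, 16.3]
ee_rot: [[0.973, 0.232, 0.013], [0.232, -0.973, 0.002], [0.013, 0.001, -1.0]]
ft_force: [-0.7, -0.4, 4.4]
grip_width: 33.3
t 11.9 tcp [ 424.2 -347.8   16.3] yang -76.61 F [-0.7 -0.4  4.4] w 33.3 shift(m) [-0.0001 -0.002  -0.0567] yaw 14.39
```

```bash
python3 -m creep '{"linear":[[0,0,-0.02],[0,0,-0.05],[0,0,-0.07],[0,0,-0.07]],"yaw":[0,0,0,0]}'
python3 - <<'E'
from h import *
T=cv2.imread("pics/top0.png");S=cv2.imread("pics/scene0.png")
for n,im,lo,box in(("top",T,(20,50,200),(205,140,310,285)),("scene",S,(20,30,200),(225,160,360,295))):
    c=mask(im,lo,(32,255,255),box);W=plane(n,c,16)
    for name,sel in(("L",(W[:,1]>150)&(W[:,0]>420)&(W[:,0]<600)),("R",(W[:,1]<-60)&(W[:,0]>420)&(W[:,0]<580)),("F",(W[:,0]<415)&(W[:,1]>-60)&(W[:,1]<150))):
        P=W[sel].astype(np.float32)
        if len(P)>10:
            vx,vy,x,y=cv2.fitLine(P,cv2.DIST_HUBER,0,.01,.01).ravel();print(n,name,len(P),"dir deg",np.degrees(np.arctan2(vy,vx)).round(2),"pt",x.round(1),y.round(1))
go((446,43,86.3),-91)
E
```

```text
time: 12.4
eef_pos: [423.7, -348.2, 86.9]
ee_rot: [[0.973, 0.232, 0.014], [0.232, -0.973, 0.001], [0.014, 0.002, -1.0]]
ft_force: [-0.4, -0.1, -0.9]
grip_width: 33.3
top L 57 dir deg -0.54 pt 508.4 173.0
top R 50 dir deg 0.05 pt 499.9 -81.5
top F 68 dir deg 89.97 pt 399.4 44.2
scene L 41 dir deg -0.13 pt 512.9 171.9
scene R 38 dir deg -0.33 pt 501.8 -84.0
scene F 53 dir deg -89.73 pt 400.1 52.3
t 12.4 tcp [ 423.7 -348.2   86.9] yang -76.6 F [-0.4 -0.1 -0.9] w 33.3 shift(m) [ 0.1124 -0.3754  0.0013] yaw 14.4
```

```bash
python3 -m creep '{"linear":[[0.006,-0.02,0],[0.016,-0.055,0],[0.028,-0.095,0],[0.04,-0.135,0],[0.052,-0.175,0],[0.064,-0.215,0],[0.076,-0.255,0],[0.088,-0.295,0],[0.1,-0.335,0],[0.108,-0.362,0],[0.113,-0.377,0],[0.113,-0.377,0]],"yaw":[1,2,4,5.5,7,8.5,10,11.5,13,13.6,13.6,13.6]}'
python3 - <<'E'
from h import *
go((446,45,33),-90.2)
S=camera("scene")[...,::-1];T=camera("top")[...,::-1]
cv2.imwrite("pics/s4.png",S);cv2.imwrite("pics/t4.png",T)
cv2.imwrite("pics/w4.png",np.hstack([cv2.resize(S[140:260,250:370],None,fx=3.2,fy=3.2,interpolation=2),cv2.resize(T[160:280,205:325],None,fx=3.2,fy=3.2,interpolation=2)]))
E
```

```text
time: 13.9
eef_pos: [445.5, 45.1, 86.4]
ee_rot: [[1.0, -0.002, 0.011], [-0.002, -1.0, 0.001], [0.011, -0.001, -1.0]]
ft_force: [-0.4, 0.4, -1.9]
grip_width: 33.3
t 13.9 tcp [445.5  45.1  86.4] yang -90.1 F [-0.4  0.4 -1.9] w 33.3 shift(m) [-0.0001  0.0001  0.0534] yaw 0.1
```

View pics/w4.png

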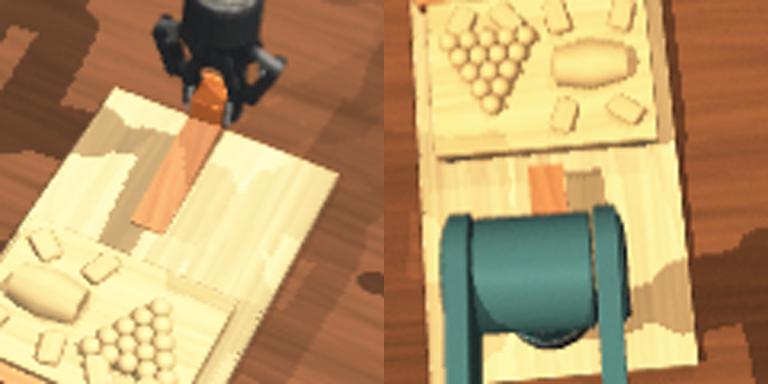

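The wedge is level in the grip, about on the board's midline, with its tip short of the panel edge. I lower it to the board.

```bash
python3 -m creep '{"linear":[[0,0,0.02],[0,0,0.04],[0,0,0.049],[0,0,0.051],[0,0,0.052],[0,0,0.052]],"yaw":[0,0,0,0,0,0]}'
python3 -m creep '{"linear":[[0,0,0.001],[0,0,0.002],[0,0,0.002]],"yaw":[0,0,0]}'
```

```text
time: 14.75
eef_pos: [447.1, 43.9, 35.7]
ee_rot: [[1.0, -0.004, 0.014], [-0.004, -1.0, 0.0], [0.014, -0.0, -1.0]]
ft_force: [0.3, -0.3, -1.1]
grip_width: 33.5
time: 15.12
eef_pos: [447.1, 44.0, 33.7]
ee_rot: [[1.0, -0.004, 0.014], [-0.004, -1.0, 0.0], [0.014, -0.0, -1.0]]
ft_force: [-0.4, 0.3, -1.2]
grip_width: 33.3
```

```bash
python3 -m creep '{"linear":[[0,0,0.001],[0,0,0.002],[0,0,0.002]],"yaw":[0,0,0]}'
```

```text
time: 15.5
eef_pos: [447.2, 44.0, 32.3]
ee_rot: [[1.0, -0.004, 0.014], [-0.004, -1.0, 0.0], [0.014, -0.0, -1.0]]
ft_force: [-2.4, 0.0, 4.4]
grip_width: 33.4
```

The wedge is down, with about 4 N on the board. I push forward, compensating the small tool tilt.

```bash
python3 -m creep '{"linear":[[0.004,0,0],[0.012,0,0.0002],[0.02,0,0.0003],[0.028,0,0.0004],[0.036,0,0.0005],[0.044,0,0.0006],[0.052,0,0.0007],[0.058,0,0.0008],[0.06,0,0.0008],[0.06,0,0.0008]],"yaw":[0,0,0,0,0,0,0,0,0,0]}'
python3 - <<'E'
from h import *
go((536,44.5,32.3),-90.2)
S=camera("scene")[...,::-1];T=camera("top")[...,::-1]
cv2.imwrite("pics/s5.png",S);cv2.imwrite("pics/t5.png",T)
cv2.imwrite("pics/w5.png",np.hstack([cv2.resize(S[160:290,225:355],None,fx=3,fy=3,interpolation=2),cv2.resize(T[140:270,205:335],None,fx=3,fy=3,interpolation=2)]))
E
```

```text
time: 16.75
eef_pos: [507.6, 43.7, 32.3]
ee_rot: [[1.0, -0.004, 0.015], [-0.004, -1.0, 0.0], [0.015, -0.0, -1.0]]
ft_force: [-1.4, -1.0, 2.4]
grip_width: 33.1
t 16.75 tcp [507.6  43.7  32.3] yang -90.21 F [-1.4 -1.   2.4] w 33.1 shift(m) [ 0.0284 -0.0009  0.0004] yaw -0.01
```

View pics/w5.png

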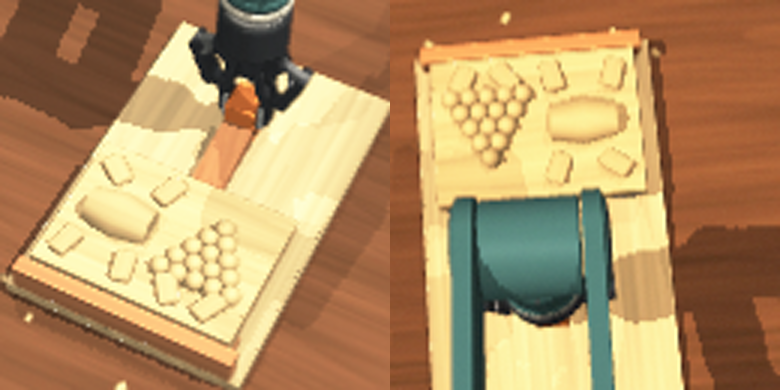

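The wedge's thin end is under the panel front, centred, and the gripper is clear of the panel. I advance slowly and watch the forces.

```bash
python3 -m creep '{"linear":[[0.003,0,0],[0.006,0,0.0003],[0.009,0,0.0003],[0.012,0,0.0003],[0.012,0,0.0003]],"yaw":[0,0,0,0,0]}'
python3 -m creep '{"linear":[[0.002,0,0.0002],[0.004,0,0.0002],[0.006,0,0.0002],[0.008,0,0.0002],[0.008,0,0.0002]],"yaw":[0,0,0,0,0]}'
```

```text
time: 17.48
eef_pos: [517.3, 43.8, 32.3]
ee_rot: [[1.0, -0.003, 0.009], [-0.003, -1.0, 0.0], [0.009, -0.0, -1.0]]
ft_force: [-12.0, -0.3, 9.7]
grip_width: 33.2
time: 18.1
eef_pos: [521.7, 43.9, 32.3]
ee_rot: [[1.0, -0.003, 0.0], [-0.003, -1.0, 0.0], [0.0, -0.0, -1.0]]
ft_force: [-16.0, -0.7, 13.4]
grip_width: 33.1
```

```bash
python3 -m creep '{"linear":[[0.004,0,0],[0.007,0,0],[0.01,0,0],[0.012,0,0],[0.012,0,0],[0.012,0,0]],"yaw":[0,0,0,0,0,0]}'
python3 - <<'E'
from h import *
go((536,44.5,32.3),-90.2)
S=camera("scene")[...,::-1];T=camera("top")[...,::-1]
cv2.imwrite("pics/s6.png",S);cv2.imwrite("pics/t6.png",T)
E
```

```text
time: 18.85
eef_pos: [530.4, 44.1, 32.3]
ee_rot: [[1.0, -0.003, -0.007], [-0.003, -1.0, 0.0], [-0.007, -0.0, -1.0]]
ft_force: [-14.7, -0.8, 11.4]
grip_width: 33.2
t 18.85 tcp [530.4  44.1  32.3] yang -90.16 F [-14.7  -0.8  11.4] w 33.2 shift(m) [ 0.0056 -0.0005 -0.    ] yaw 0.04
```

```bash
python3 -m creep '{"linear":[[0.003,0,0],[0.006,0,0],[0.0075,0,0],[0.0075,0,0],[0.0075,0,0],[0.0075,0,0]],"yaw":[0,0,0,0,0,0]}'
cat > lift.py <<'E'
import sys
from h import *
from scipy.optimize import least_squares
tag=sys.argv[1]
for n in("scene","top"): cv2.imwrite(f"pics/{n[0]}{tag}.png",camera(n)[...,::-1])
go((536.5,44.5,32.3),-90.2)
A=[]
for n in("s","t"):
    name={"s":"scene","t":"top"}[n]
    a=cv2.imread(f"pics/{n}5.png",0);b=cv2.imread(f"pics/{n}{tag}.png",0)
    # panel features only: corners projected inside the panel's outline
    q=proj(name,[(625,143,55),(625,-55,55),(770,-55,55),(770,143,55)]).astype(np.int32)
    m=np.zeros_like(a);cv2.fillPoly(m,[q],255)
    p=cv2.goodFeaturesToTrack(a,80,.02,4,mask=m)
    r,st,er=cv2.calcOpticalFlowPyrLK(a,b,p,None,winSize=(11,11),maxLevel=1)
    s,st2,_=cv2.calcOpticalFlowPyrLK(b,a,r,None,winSize=(11,11),maxLevel=1)
    ok=(st.ravel()==1)&(np.linalg.norm(p-s,axis=2).ravel()<.2);p=p[ok,0];r=r[ok,0]
    A.append((name,p,r,plane(name,p,62)))
def res(v,sel=(0,1)):
    dx,ang=v;out=[]
    for i in sel:
        name,p,r,W=A[i];X=np.c_[W,np.full(len(W),62.)]
        # slide dx, tip by ang about the panel's lower rear edge (x 781, z 28)
        Y=X.copy();Y[:,2]+=(781-X[:,0])*ang;Y[:,0]+=dx+(X[:,2]-28)*ang
        out.append((proj(name,Y)-proj(name,X)-(r-p)).ravel())
    return np.concatenate(out)
for sel in((0,1),(0,),(1,)):
    f=least_squares(res,[0,0],loss="soft_l1",f_scale=.15,kwargs=dict(sel=sel))
    print(sel,"n",len(f.fun)//2,"slide mm",f.x[0].round(2),"front lift mm",(160*f.x[1]).round(2),"rms px",np.sqrt(np.median(f.fun**2)).round(2))
E
python3 lift.py 7
```

```text
time: 19.7
eef_pos: [534.6, 44.2, 32.3]
ee_rot: [[1.0, -0.002, -0.015], [-0.002, -1.0, 0.0], [-0.015, -0.0, -1.0]]
ft_force: [-14.5, -0.4, 11.5]
grip_width: 33.2
t 19.8 tcp [534.6  44.2  32.3] yang -90.14 F [-15.1  -0.8  11. ] w 33.4 shift(m) [ 0.0019 -0.0003 -0.0001] yaw 0.06
(0, 1) n 74 slide mm 1.85 front lift mm 2.58 rms px 0.07
(0,) n 46 slide mm 1.8 front lift mm 2.14 rms px 0.06
(1,) n 28 slide mm 3.07 front lift mm -0.71 rms px 0.1
```

The panel slid about 2 mm and lifted about 2.5 mm. Dead reckoning gives 2.8 mm. A small extra push follows for margin.

```bash
python3 -m creep '{"linear":[[0.002,0,0],[0.004,0,0],[0.006,0,0],[0.006,0,0],[0.006,0,0],[0.006,0,0]],"yaw":[0,0,0,0,0,0]}'
python3 lift.py 8; python3 -c "
import cv2,numpy as np
S=cv2.imread('pics/s8.png');T=cv2.imread('pics/t8.png')
cv2.imwrite('pics/w8.png',np.hstack([cv2.resize(S[130:290,215:415],None,fx=2.5,fy=2.5,interpolation=2),cv2.resize(T[140:300,140:260],None,fx=2.5,fy=2.5,interpolation=2)]))"
```

```text
time: 20.55
eef_pos: [537.6, 44.3, 32.2]
ee_rot: [[1.0, -0.002, -0.022], [-0.002, -1.0, 0.0], [-0.022, -0.0, -1.0]]
ft_force: [-14.4, 0.2, 10.5]
grip_width: 33.3
t 20.65 tcp [537.5  44.3  32.2] yang -90.12 F [-13.6  -0.9  10.1] w 33.3 shift(m) [-0.0011 -0.0002 -0.    ] yaw 0.08
(0, 1) n 70 slide mm 1.79 front lift mm 3.06 rms px 0.07
(0,) n 44 slide mm 1.74 front lift mm 2.24 rms px 0.05
(1,) n 26 slide mm 2.43 front lift mm 1.75 rms px 0.1
```

View pics/w8.png

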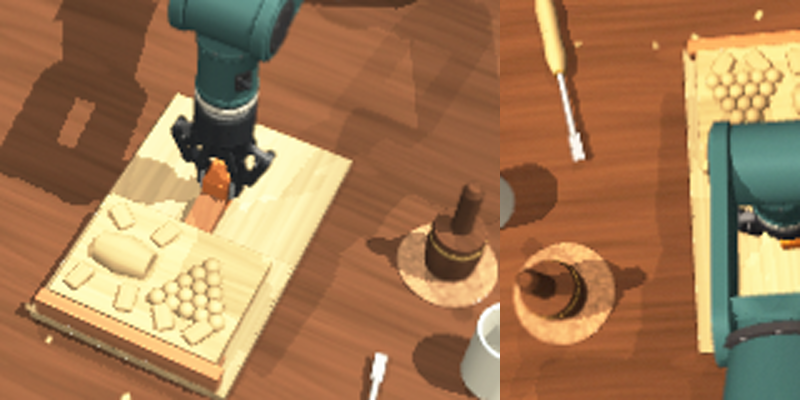

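```bash
python3 -c "
from h import *
print(np.round(get_obs()['joint_vel'],4)); print(hand_in())"
```

```text
[ 0.0007 -0.0017 -0.0019  0.0003 -0.001   0.0014]
the job is handed in; nothing more can be done
None
```

I finished both steps and handed in at about 20.7 s of the 64 s allowed. No verdict was reported, so success is not confirmed.

**Mallet:** I gripped it by the handle, set it on the cork mat, let go and lifted clear. Two-view measurement put it upright and about 3 mm from the mat's centre. It was still standing there in the last picture.

**Wedge:** I gripped it by the orange heel and lowered it flat onto the board near the midline. I then pushed it under the panel's front edge and handed in while still gripping and pushing. At the end:
- The opening was 33.3 mm.
- The push was about 14 N.
- The arm was nearly still.

**Panel lift:** My estimates of the front-edge lift did not fully agree, but all lie inside the 1–6.5 mm allowed:

| Method | Lift (mm) |
|---|---|
| Both cameras together | 3.1 |
| Scene camera alone | 2.2 |
| Top camera alone (weak for height) | 1.8 |
| Dead reckoning from the arm position | about 3.3 |

The panel slid back about 1.8 mm, which fits it resting against the stop.

**Not checked directly:**
- I did not see daylight at the blue rests; that the panel is off them is inferred from the lift.
- The tool had pitched about 0.036 rad during the push. I judged the wedge still flat because the tool height did not change, but did not measure it.
- I saw no sign of the gouges, stone, mug or wax tin being moved, but did not measure them at the end.

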